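# Set the stop screw of a dental articulator

### The job

Screw the blue-winged stop screw of the articulator clockwise (seen from above) until it is fully home on its brass bush, without forcing it so hard that the bush is wrenched round in the frame, then back it off by a quarter of a turn and let go. Leave the bottle, the bur block and the spare plaster cast where they are.

Things in the scene. Friction and masses are not known exactly. Their poses are not given: they have to be found in the camera images.
- articulator: Aluminium dental articulator bolted to the bench, 150 mm long (its x), 100 mm wide, flat top of the upper frame 108 mm above the bench. Origin: centre of the underside, z up. Bush and screw stand on the frame 30 mm from the origin along +x; otherwise only a thin pin near the other end rises over the frame, by 4 mm. Its yaw says nothing about the angle at which the screw bottoms.
- screw: Stop screw, upright. Its blue wing (upright flat bar, 36 mm long, 10 mm thick, from 12 to 38 mm above the origin, red dot on top near one end) turns in place; clockwise from above drives the steel foot disc under it (24 mm across, 5 mm high) down, 1.5 mm a turn. Origin: on the axis, level with bush_face; z up, x along the wing to the red dot. Starts 0.16 to 0.43 turn above home, at any wing angle.
- screw_grip (a point): On the screw's axis, 27 mm above its origin (141 mm above the bench), the middle of the height to grip on the wing; axes as the screw. The wing drags with about 0.06 N m all the way and stays where it is left; at home it stops hard, which must be felt as a rise of the turning moment.
- screw_foot (a point): Centre of the underside of the foot disc; axes as the screw. Its height over bush_face is the gap: 0 when fully home, 0.375 mm after a quarter turn back.
- bush_face (a point): Centre of the top face of the brass bush, 114 mm above the bench; z up. The bush is a flat disc 40 mm across, 6 mm high, bonded in the frame. It stands still until the screw is home; tightened further it twists springily with the screw, about 0.1 rad for 0.2 N m, and springs back.
- bush_mark (a point): A black dot at the edge of the bush's top face, 18 mm from the axis. Twisted 3 mm from its place (one sixth of a radian, about 0.33 N m on the screw) the bush counts as broken loose.
- bottle: Bystander: loose white plastic bottle with orange cap, 36 mm across, 85 mm tall, standing beside the articulator. Origin: centre of its foot.
- bur_block: Bystander: loose round cream block, 72 mm across, 28 mm high, stuck full of small burs to 48 mm height. Origin: centre of its underside.
- cast: Bystander: loose plaster dental cast, 50 x 55 mm, 31 mm tall. Origin: centre of its underside.
There are look-alikes about, which are no part of the job. Of the things that look like the articulator, the largest one is meant.

How it is judged:
By the outcome, as a careful person would: the job done as asked, in the order asked, and still so for the second after the job is handed in, with the robot touching nothing.
It also fails if it takes over 72 s, if anything falls off the work surface, if the arm or the gripper's body presses on something with over 40 N, if the wrist force passes 120 N, or if a joint passes its speed limit or range.

### The arm

A 6-joint arm with a two-finger parallel gripper is mounted at the origin on the work surface. World frame = base frame: x ahead of the robot, y to its left, z up, the work surface at z = 0. Lengths are in m, angles in rad, forces in N, time in s.
With the tool pointing down it reaches from about 0.325 to 0.75 m from the base axis. Payload 7.6 kg.
Tool frame: the origin (TCP) lies midway between the tips of the shut fingers; the grasp point (between the pads) lies 19 mm behind it; z points along the fingers, y is the line along which they close (so a half turn about z gives the same grasp; the last joint's range is limited). The gripper opens to 85 mm and grips with 20 to 120 N. Pads are 22 mm wide; open, the fingers measure 114 mm over their backs; the gripper's body (76 mm by 85 mm) begins 54 mm behind the grasp point. The pads swing forward as they close: fully open they stand 13 mm farther back than shut.
Start: joints at [-1.24, 0.052, 1.401, -0, 1.689, -0.07], TCP at [0.205, -0.483, 0.201] pointing down, gripper open.
Joint ranges: [-2.9, 2.9], [-0.91, 2.17], [0.12, 2.37], [-1.06, 4.2], [0.26, 2.73], [-2.93, 2.93]. Speed limits (rad/s): [2.57, 2.57, 3.01, 3.14, 3.14, 3.14].

### API

Orientations are given as a unit quaternion [x, y, z, w].
In Python, from station import robot gives the robot as it stands. The module is installed in compiled form; this text tells all that it offers.
- The arm moves only by the tool jog_arm, never from a script. Its argument "increments" is one flat list of numbers, 7 for each row, row after row: the shift along the tool's x, y, z as a fraction of full scale, then the turn, a rotation vector about the tool's x, y, z as a fraction of full scale, then the closure, from 0 (fully open) to 1 (shut). In form: [x, y, z, rx, ry, rz, hand, x, y, z, rx, ry, rz, hand, ...]. A call has 1 to 10 rows; each row shifts and turns the commanded pose from where the row before left it, along the tool's axes as they then stand; what a row does not reach is not made up. Full scale, the value 1, is 0.04 m for a shift and 0.12 rad for a turn. A row lasts 1/12 s, in which the tool goes at most 41.7 mm and 7.16 degrees, less where a joint would pass 70% of its speed; a pose out of reach is approached as far as the arm can. A call with a number of a shift or a turn outside -1 to 1 is refused whole. A call with a gripper value outside its range is refused whole. The fingers move at their own pace and stop on an object; "grip_force" is the grip in N (left out, the last holds). Time passes only in rows, so rows that do not move let the fingers close. It gives the time, the measured TCP pose, the force, the opening and the grip force at its end, in the units of the state.
- robot.get_state(): the state, without advancing time (a new reading comes with each control period).
- robot.camera(name): name is "scene" or "top" or "wrist"; returns the picture (400x640x3 uint8, red, green, blue); there is no depth.
- robot.calibration(name): a dict with "intrinsics" (3x3 intrinsics, pixels), "cam_to_world" (4x4, takes a point from camera to world coordinates). Camera axes: x right, y down, z forward; pixel columns grow to the right and rows downward; lengths in m; the calibration is good to about 2 mm. The wrist camera is an equidistant fisheye: a pixel r from the principal point sees the ray r / f radians off the axis. A picture is of the moment at which its call begins: read the wrist's pose just before it. calibration takes no time and is no camera call; for the wrist camera it gives the pose at the moment of the call.
- robot.finish_job(): hands the job in; it is judged then, once.
Trained networks look in the newest picture that a camera, given by its name, has taken for a name from the list of things; names that differ only in an ending like _2 or _b are one class to them, and where a whole thing is asked for, a point or a joint stands for the part that bears it (a point fixed in the world has none). Each returns a list of dicts, best first, with "p" (0 to 1); they miss things now and then, are a little off and sometimes report something else, mostly with a low value. They report only what shows in the picture. A call takes as long as a camera call. They do not tell look-alikes from the thing itself.
- robot.boxes_of(label, camera): "xy" ([column, row] in pixels, amid what is visible of it).
The state is a dict: "clock": time; "q": joint angles; "joint_velocities": joint speeds; "effort": joint torques, N m; "position": TCP position; "tcp_rot": TCP orientation; "ft_force": force on the tool from outside, world axes, zero at the start; "moment": the same for the moment, N m; "finger_gap": finger opening in m; "grip_force": force on a finger pad.
Only numpy, scipy, OpenCV 4.12 (cv2) and the standard library are available. Lean on these libraries where they do the work, as an engineer would, in place of code of your own. Each camera call takes 0.05 s, during which the arm holds its last target. There are 200 camera calls.

## Working session

There is one attempt and no reset: what is moved stays moved. The work goes in short steps, Python scripts to look and compute and a tool call to move; the robot and the scene stay as the last step left them, time stands still between calls to the robot, and variables do not carry over. Pictures are saved under pics/ and viewed, at most 10 in all, crops included, and the job is handed in when it is done.

Besides the shell and the picture viewer there is one more tool, called after "Call:" as name(argument=value, ...) on one line, values as JSON. jog_arm: Moves the arm, as the interface text tells. Its arguments: {"type":"object","properties":{"increments":{"type":"array","items":{"type":"number","minimum":-1,"maximum":1}},"grip_force":{"type":"number"}},"required":["increments"]}

```bash
mkdir -p pics; python3 - <<'E'
from station import robot
import cv2,numpy as np
np.set_printoptions(precision=4,suppress=True)
for c in ["scene","top","wrist"]:
    im=robot.camera(c); cv2.imwrite(f"pics/a_{c}.png",im[:,:,::-1])
    for l in ["articulator","screw","bottle"]:
        print(c,l,[(np.round(d["xy"],1).tolist(),round(d["p"],2)) for d in robot.boxes_of(l,c)])
    k=robot.calibration(c); print(k["intrinsics"],k["cam_to_world"])
s=robot.get_state(); print({k:np.round(v,3) for k,v in s.items()})
a=cv2.imread("pics/a_top.png")
E
```

```text
scene articulator [([233.4, 172.5], 0.82), ([233.9, 273.8], 0.68)]
scene screw [([229.1, 263.3], 0.53), ([319.2, 177.2], 0.21)]
scene bottle [([252.7, 214.0], 0.6)]
[[386.1319   0.     317.2902]
 [  0.     386.1319 199.9398]
 [  0.       0.       1.    ]] [[ 0.3291  0.7305 -0.5984  0.9844]
 [ 0.9443 -0.2519  0.2118 -0.1244]
 [ 0.004  -0.6347 -0.7727  0.648 ]
 [ 0.      0.      0.      1.    ]]
top articulator [([409.3, 322.9], 0.77), ([430.5, 187.4], 0.75), ([329.5, 248.3], 0.6)]
top screw [([330.4, 227.8], 0.69), ([258.5, 262.2], 0.46)]
top bottle []
[[392.8773   0.     325.5185]
 [  0.     392.8773 211.1302]
 [  0.       0.       1.    ]] [[-0.0209 -0.9877  0.1551  0.4557]
 [-0.9997  0.0192 -0.0126  0.0583]
 [ 0.0094 -0.1553 -0.9878  0.7586]
 [ 0.      0.      0.      1.    ]]
wrist articulator []
wrist screw []
wrist bottle []
[[309.7069   0.     320.4242]
 [  0.     309.7069 195.5222]
 [  0.       0.       1.    ]] [[ 0.389  -0.8717 -0.2979  0.2819]
 [-0.9212 -0.3675 -0.1274 -0.4514]
 [ 0.0016  0.324  -0.9461  0.3743]
 [ 0.      0.      0.      1.    ]]
{'clock': np.float64(0.6), 'q': array([-1.24 ,  0.052,  1.401, -0.   ,  1.689, -0.07 ]), 'joint_velocities': array([ 0.001,  0.002, -0.001, -0.001, -0.003, -0.001]), 'effort': array([ -0.   , -38.136, -36.018,  -0.   ,   0.   ,  -0.   ]), 'position': array([ 0.205, -0.483,  0.201]), 'tcp_rot': array([ 0.98 ,  0.199, -0.   ,  0.   ]), 'ft_force': array([-0.037, -1.152,  0.246]), 'moment': array([-0.015,  0.024,  0.015]), 'grip_force': np.float64(0.0), 'finger_gap': np.float64(0.085)}
```

View pics/a_top.png

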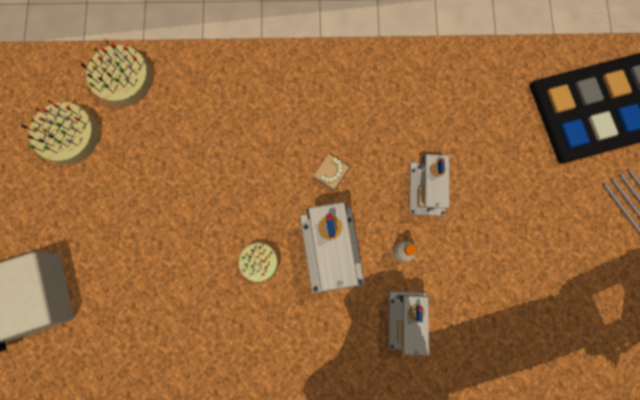

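View pics/a_scene.png

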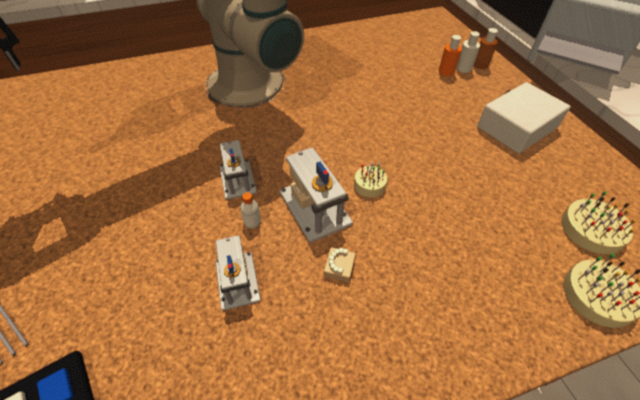

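The top view shows the large articulator at about (330,248), its blue wing at (331,226) and a red dot near the upper end. The two smaller look-alikes are at (430,187) and (409,323).

```bash
cat > h.py <<'E'
from station import robot
import cv2,numpy as np
from scipy.spatial.transform import Rotation as R
np.set_printoptions(precision=4,suppress=True)
def ray(cam,uv):
    k=robot.calibration(cam);K=k["intrinsics"];T=np.array(k["cam_to_world"])
    x=(uv[0]-K[0][2])/K[0][0];y=(uv[1]-K[1][2])/K[1][1]
    if cam=="wrist":
        r=np.hypot(x,y); d=np.array([x/r*np.sin(r),y/r*np.sin(r),np.cos(r)]) if r>0 else np.array([0,0,1.])
    else: d=np.array([x,y,1.])
    return T[:3,3],T[:3,:3]@d
def at(cam,uv,z):
    o,d=ray(cam,uv); return o+d*(z-o[2])/d[2]
def blobs(im,x0,y0,x1,y1,up=1):
    h=cv2.cvtColor(im[y0:y1,x0:x1],cv2.COLOR_RGB2HSV);H,S,V=[h[...,i].astype(int) for i in range(3)]
    out={}
    for n,m in dict(blue=(H>100)&(H<135)&(S>110)&(V>40),red=((H<6)|(H>172))&(S>150)&(V>70)).items():
        nn,l,st,c=cv2.connectedComponentsWithStats(m.astype(np.uint8))
        out[n]=[(c[i]+[x0,y0],st[i][4]) for i in range(1,nn) if st[i][4]>3]
    return out
def st():
    s=robot.get_state();r=R.from_quat(s["tcp_rot"])
    print("t %.2f"%s["clock"],"p",s["position"],"xaxis",r.as_matrix()[:,0],"yaxis",r.as_matrix()[:,1],"z",r.as_matrix()[:,2],"F",s["ft_force"],"M",s["moment"],"q",s["q"],"gap",s["finger_gap"],s["grip_force"])
    return s
E
python3 - <<'E'
from h import *
im=robot.camera("top")
b=blobs(im,310,200,355,250);print(b)
for n in b:
    for c,a in b[n]: print(n,a,at("top",c,.152))
print("art",at("top",(329.5,248.3),.108),"bottle",at("top",(404,251),.07))
for n in ((320,206.5),(347,203),(314,291),(361,284)): print(at("top",n,.108))
im=robot.camera("scene")
b=blobs(im,300,150,345,200);print(b)
for n in b:
    for c,a in b[n]: print(n,a,at("scene",c,.147))
a=cv2.imread("pics/a_top.png")[190:310,270:430];cv2.imwrite("pics/b.png",cv2.resize(a,None,fx=5,fy=5,interpolation=2))
E
```

```text
{'blue': [(array([330.6111, 227.7083]), np.int32(72))], 'red': [(array([329.2381, 216.4762]), np.int32(21))]}
blue 72 [0.5248 0.0432 0.152 ]
red 21 [0.5424 0.0449 0.152 ]
art [0.4956 0.0447 0.108 ] bottle [ 0.4906 -0.0863  0.07  ]
[0.5659 0.0591 0.108 ]
[0.571  0.0136 0.108 ]
[0.427  0.0714 0.108 ]
[ 0.4365 -0.0053  0.108 ]
{'blue': [(array([320.2857, 166.5   ]), np.int32(28))], 'red': [(array([325.1538, 171.9231]), np.int32(13))]}
blue 28 [0.5243 0.0438 0.147 ]
red 13 [0.5398 0.0475 0.147 ]
```

View pics/b.png

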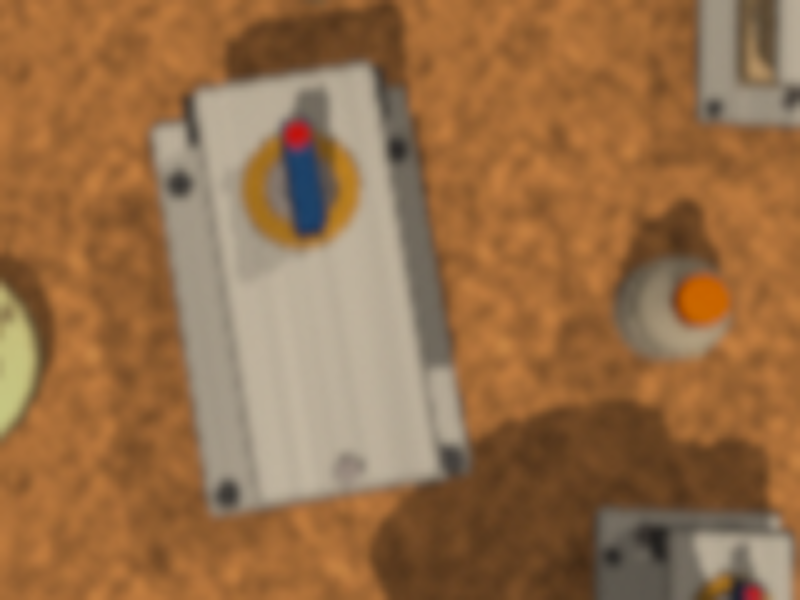

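The crop shows the wing running from (293,122) at the red dot to (312,235), centred on the bush. The dot points along roughly +x, yaw about 0.15. I'll go above it and look again.

Call:
jog_arm(increments=[0.78,-0.565,-0.08,0,0,0,0,0.78,-0.565,-0.08,0,0,0,0,0.78,-0.565,-0.08,0,0,0,0,0.78,-0.565,-0.08,0,0,0,0,0.78,-0.565,-0.08,0,0,0,0,0.78,-0.565,-0.08,0,0,0,0,0.78,-0.565,-0.08,0,0,0,0,0.78,-0.565,-0.08,0,0,0,0], grip_force=40)

```text
clock: 1.37
position: [0.3647, -0.2178, 0.2269]
tcp_rot: [0.98, 0.199, 0.0, 0.0]
ft_force: [0.7, 0.2, -0.3]
finger_gap: 0.0856
grip_force: 0.0
```

Call:
jog_arm(increments=[0.78,-0.565,-0.08,0,0,0,0,0.78,-0.565,-0.08,0,0,0,0,0.78,-0.565,-0.08,0,0,0,0,0.78,-0.565,-0.08,0,0,0,0,0.78,-0.565,-0.08,0,0,0,0,0.78,-0.565,-0.08,0,0,0,0,0.78,-0.565,-0.08,0,0,0,0,0.78,-0.565,-0.08,0,0,0,0])

```text
clock: 2.03
position: [0.5241, 0.0463, 0.2523]
tcp_rot: [0.98, 0.199, 0.0, 0.0]
ft_force: [-0.3, -0.1, -0.1]
finger_gap: 0.0855
grip_force: 0.0
```

Call:
jog_arm(increments=[0,0,0,0,0,-1,0,0,0,0,0,0,-1,0,0,0,0,0,0,-1,0,0,0,0,0,0,-1,0,0,0,0,0,0,-1,0,0,0,0,0,0,-1,0,0,0,0,0,0,-1,0,0,0,0,0,0,-1,0,0,0,0,0,0,-1,0,0,0,0,0,0,-1,0])

```text
clock: 2.87
position: [0.5234, 0.0443, 0.2521]
tcp_rot: [0.694, 0.72, -0.0, 0.0]
ft_force: [-0.3, -0.6, -0.1]
finger_gap: 0.0851
grip_force: 0.0
```

Call:
jog_arm(increments=[0,0,0,0,0,-1,0,0,0,0,0,0,-1,0,0,0,0,0,0,-1,0,0,0,0,0,0,-1,0,0,0,0,0,0,-1,0,0,0,0,0,0,-1,0,0,0,0,0,0,-1,0,0,0,0,0,0,-1,0,0,0,0,0,0,-1,0,0,0,0,0,0,-1,0])

```text
clock: 3.7
position: [0.5234, 0.0443, 0.2521]
tcp_rot: [0.167, 0.986, -0.0, -0.0]
ft_force: [-0.4, 0.3, -0.5]
finger_gap: 0.0856
grip_force: 0.0
```

Call:
jog_arm(increments=[0,0,0,0,0,-1,0,0,0,0,0,0,-1,0,0,0,0,0,0,-1,0,0,0,0,0,0,-1,0,0,0,0,0,0,0,0,0,0,0,0,0,0,0])

```text
clock: 4.2
position: [0.5234, 0.0443, 0.2521]
tcp_rot: [-0.068, 0.998, -0.0, 0.0]
ft_force: [-0.1, 0.7, -1.0]
finger_gap: 0.0855
grip_force: 0.0
```

```bash
python3 - <<'E'
from h import *
st()
im=robot.camera("wrist");cv2.imwrite("pics/c.png",im[:,:,::-1])
b=blobs(im,0,0,640,400)
for n in b:
    for c,a in b[n]: print(n,a,c,at("wrist",c,.152))
for l in ["screw","screw_grip","bush_face","bush_mark"]: print(l,[(d["xy"],d["p"]) for d in robot.boxes_of(l,"wrist")])
E
```

```text
t 4.20 p [0.5234 0.0443 0.2521] xaxis [-0.9908 -0.1352  0.    ] yaxis [-0.1352  0.9908 -0.0001] z [ 0.     -0.0001 -1.    ] F [-0.1389  0.7326 -1.0333] M [-0.0028  0.0069 -0.0052] q [ 0.0142  0.0468  1.3054 -0.0001  1.7894 -1.6922] gap 0.0855287481336919 0.0
blue 81 [204.4568  32.0988] [ 0.3936 -0.0797  0.152 ]
blue 121 [319.7851 182.2314] [0.521  0.0423 0.152 ]
blue 334 [ 58.4192 231.6467] [ 0.6306 -0.2932  0.152 ]
blue 244 [ 28.3811 234.0943] [ 0.6508 -0.373   0.152 ]
blue 47 [157.5319 237.8723] [ 0.6062 -0.1256  0.152 ]
red 22 [201.9091  42.0909] [ 0.4032 -0.0809  0.152 ]
red 9 [422.5556 124.6667] [0.4537 0.1276 0.152 ]
red 10 [416.4 133.5] [0.4628 0.1233 0.152 ]
red 13 [418.6154 142.6154] [0.4707 0.1271 0.152 ]
red 57 [319.7018 206.6491] [0.5448 0.0454 0.152 ]
red 12 [157.3333 245.9167] [ 0.6166 -0.1269  0.152 ]
red 9 [561.2222 313.5556] [0.6735 0.436  0.152 ]
red 7 [541.1429 315.2857] [0.6731 0.3878 0.152 ]
red 9 [556. 320.] [0.6858 0.4317 0.152 ]
red 7 [542.4286 323.    ] [0.689  0.4012 0.152 ]
red 8 [548.625 324.125] [0.6928 0.4185 0.152 ]
screw [([316.1, 185.1], 0.83), ([209.5, 36.8], 0.64), ([160.9, 233.7], 0.61)]
screw_grip [([317.9, 183.5], 0.86), ([163.5, 237.0], 0.77), ([205.9, 34.1], 0.62)]
bush_face [([319.7, 182.2], 0.86), ([162.7, 231.8], 0.84), ([212.8, 37.6], 0.77)]
bush_mark [([320.6, 184.6], 0.96), ([216.7, 39.4], 0.77), ([162.5, 233.4], 0.64)]
```

View pics/c.png

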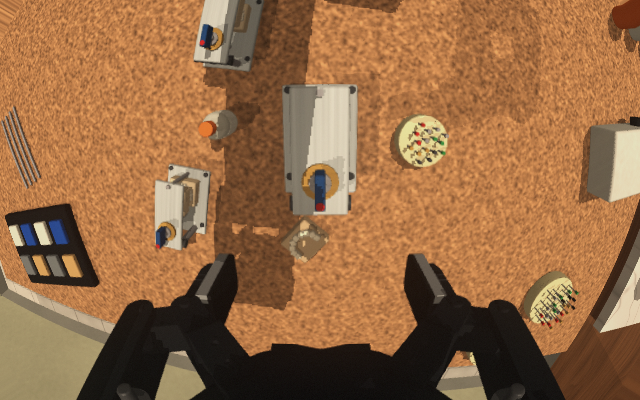

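The wrist view shows the wing at (320,170–210), red dot at (320,207), bush centred near (320,181), and both fingers clear. Next I'll fit the bush centre.

```bash
python3 - <<'E'
from h import *
for cam,(x0,y0,x1,y1) in dict(wrist=(285,150,355,214),top=(312,208,350,245),scene=(300,150,345,200)).items():
    im=robot.camera(cam); h=cv2.cvtColor(im[y0:y1,x0:x1],cv2.COLOR_RGB2HSV).astype(int)
    m=((h[...,0]>12)&(h[...,0]<26)&(h[...,1]>130)&(h[...,2]>70)).astype(np.uint8)
    n,l,s,c=cv2.connectedComponentsWithStats(m); i=1+s[1:,4].argmax()
    cnt=np.argwhere(l==i)[:,::-1].astype(np.float32)
    P=np.array([at(cam,p+[x0,y0],.114) for p in cv2.convexHull(cnt)[:,0]])[:,:2]
    (cx,cy),r=cv2.minEnclosingCircle((P*1000).astype(np.float32))
    A=np.c_[2*P,np.ones(len(P))];sol=np.linalg.lstsq(A,(P**2).sum(1),rcond=None)[0]
    print(cam,s[i],cx,cy,r,"LS",sol[:2],np.sqrt(sol[2]+sol[:2]@sol[:2]))
    b=blobs(im,x0,y0,x1,y1)
    for k in b:
        for c,a in b[k]: print(k,a,c,at(cam,c,.152))
    cv2.imwrite(f"pics/d_{cam}.png",cv2.resize(im[y0:y1,x0:x1,::-1],None,fx=8,fy=8,interpolation=2))
E
```

```text
wrist [ 17  14  37  35 549] 531.62841796875 43.25863265991211 19.738826751708984 LS [0.5316 0.0436] 0.01944504433488863
blue 120 [319.75   182.2583] [0.521  0.0422 0.152 ]
red 56 [319.6607 206.5893] [0.5448 0.0454 0.152 ]Traceback (most recent call last):
  File "<stdin>", line 5, in <module>
ValueError: attempt to get argmax of an empty sequence
```

View pics/d_wrist.png

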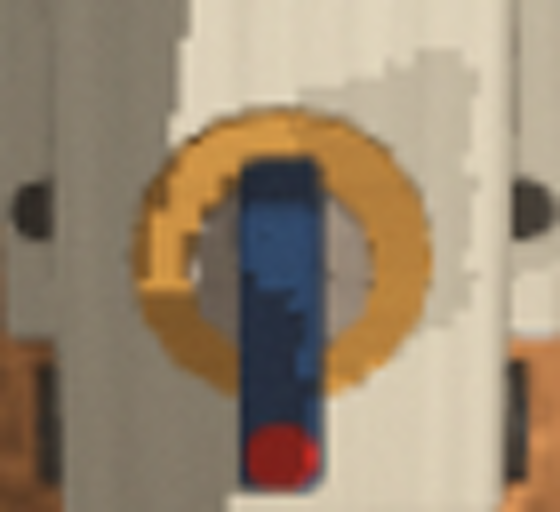

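Bush centre is (0.5316, 0.0436) with r 19.5 mm, which matches the given 20 mm. The wing lies parallel to the tool x axis. I'll descend and grip lightly.

Call:
jog_arm(increments=[-0.16,-0.02,0,0,0,0,0,0,0,0.54,0,0,0,0,0,0,0.54,0,0,0,0,0,0,0.54,0,0,0,0,0,0,0.54,0,0,0,0,0,0,0.54,0,0,0,0.3,0,0,0.54,0,0,0,0.5,0,0,0,0,0,0,0.6])

```text
clock: 5.22
position: [0.5277, 0.0443, 0.1175]
tcp_rot: [-0.069, 0.998, 0.0, -0.004]
ft_force: [-0.2, -0.6, -0.7]
finger_gap: 0.0517
grip_force: 0.0
```

```bash
python3 - <<'E'
from h import *
st()
im=robot.camera("wrist")
cv2.imwrite("pics/e.png",cv2.resize(im[100:400,140:500,::-1],None,fx=2,fy=2,interpolation=2))
E
```

```text
t 5.22 p [0.5277 0.0443 0.1175] xaxis [-0.9903 -0.1384  0.0081] yaxis [-0.1384  0.9904  0.0009] z [-0.0081 -0.0002 -1.    ] F [-0.1978 -0.5555 -0.7092] M [ 0.0043  0.0255 -0.0036] q [ 0.0141  0.1135  1.5029 -0.0001  1.5333 -1.6955] gap 0.05171420583404454 0.0
```

View pics/e.png

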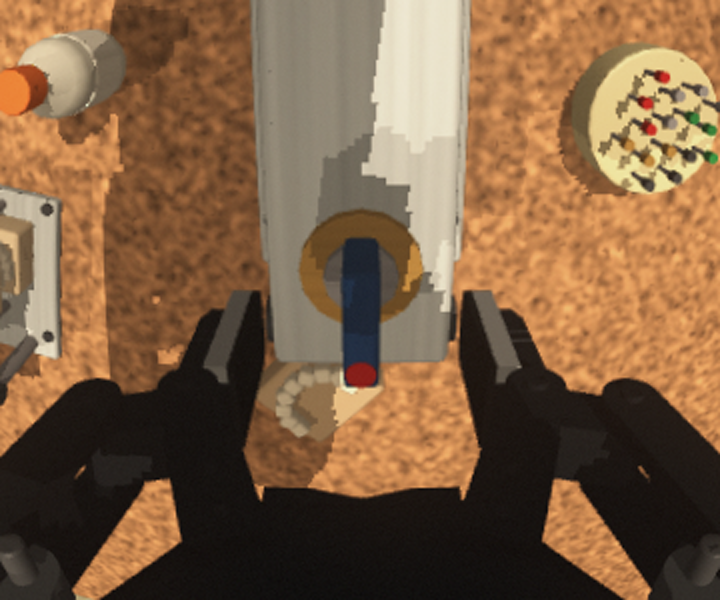

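Both fingers straddle the wing symmetrically: crop x 260 and 463, with the wing at 361. I'll close.

Call:
jog_arm(increments=[0,0,0,0,0,0,0.6,0,0,0,0,0,0,0.6,0,0,0,0,0,0,0.6])

```text
clock: 5.52
position: [0.5309, 0.0444, 0.1244]
tcp_rot: [-0.07, 0.998, -0.0, 0.002]
ft_force: [-0.3, -0.4, -0.3]
finger_gap: 0.034
grip_force: 0.0
```

```bash
python3 - <<'E'
from h import *
st()
im=robot.camera("wrist")
b=blobs(im,280,200,360,310)
for k in b:
    for c,a in b[k]: print(k,a,c,at("wrist",c,.152))
h=cv2.cvtColor(im[150:300,280:360],cv2.COLOR_RGB2HSV).astype(int)
m=((h[...,0]>100)&(h[...,0]<135)&(h[...,1]>110)&(h[...,2]>40)); r=np.where(m)[0]; print(r.min()+150,r.max()+150)
E
```

```text
t 5.52 p [0.5309 0.0444 0.1244] xaxis [-0.9903 -0.1387 -0.0031] yaxis [-0.1387  0.9903 -0.0005] z [ 0.0031 -0.     -1.    ] F [-0.2749 -0.4373 -0.2582] M [-0.0717 -0.0203  0.0338] q [ 0.0142  0.1078  1.4951 -0.0001  1.5356 -1.6958] gap 0.03396111649788044 0.0
blue 133 [320.2256 265.1955] [0.5377 0.0444 0.152 ]
red 147 [320.6939 275.7347] [0.5446 0.0456 0.152 ]
240 271
```

Call:
jog_arm(increments=[0,0,0.05,0,0,0,0.8,0,0,0,0,0,0,1,0,0,0,0,0,0,1,0,0,0,0,0,0,1,0,0,0,0,0,0,1,0,0,0,0,0,0,1,0,0,0,0,0,0,1], grip_force=40)

```text
clock: 6.15
position: [0.53, 0.0444, 0.1207]
tcp_rot: [-0.07, 0.998, -0.0, 0.0]
ft_force: [0.7, 0.4, 2.8]
finger_gap: 0.0065
grip_force: 39.4
```

```bash
python3 - <<'E'
from h import *
st()
E
```

```text
t 6.15 p [0.53   0.0444 0.1207] xaxis [-0.9903 -0.1388 -0.0004] yaxis [-0.1388  0.9903 -0.0001] z [ 0.0004 -0.0001 -1.    ] F [0.7285 0.3646 2.7594] M [0.0028 0.0872 0.0025] q [ 0.0142  0.1102  1.5    -0.0001  1.531  -1.6958] gap 0.006527634826381558 39.40195620059967
```

Call:
jog_arm(increments=[0,0,0,0,0,0.5,1,0,0,0,0,0,0.5,1,0,0,0,0,0,0.5,1,0,0,0,0,0,0.5,1,0,0,0,0,0,0.5,1,0,0,0,0,0,0,1,0,0,0,0,0,0,1])

```text
clock: 6.73
position: [0.53, 0.0447, 0.1207]
tcp_rot: [0.079, 0.997, 0.0, 0.0]
ft_force: [0.3, 2.4, 3.9]
finger_gap: 0.0062
grip_force: 39.8
```

```bash
cat > m.py <<'E'
from h import *
s=robot.get_state();x=R.from_quat(s["tcp_rot"]).as_matrix()[:,0]
print("t %.2f yaw %.4f q6 %.3f"%(s["clock"],np.arctan2(x[1],x[0])%(2*np.pi),s["q"][5]),"p",s["position"],"F",s["ft_force"],"M",s["moment"],"gap",s["finger_gap"])
E
python3 - <<'E'
import m
from h import *
im=robot.camera("wrist");b=blobs(im,260,200,380,310);print(b)
cv2.imwrite("pics/f.png",cv2.resize(im[150:350,200:440,::-1],None,fx=3,fy=3,interpolation=2))
E
```

```text
t 6.73 yaw 2.9829 q6 -1.398 p [0.53   0.0447 0.1207] F [0.2897 2.4399 3.9014] M [0.355  0.0478 0.0496] gap 0.006193310576225761
{'blue': [(array([315.4, 240.4]), np.int32(5)), (array([321.5, 245.5]), np.int32(4)), (array([319.7328, 262.2429]), np.int32(247))], 'red': [(array([320.709 , 280.5746]), np.int32(134))]}
```

View pics/f.png

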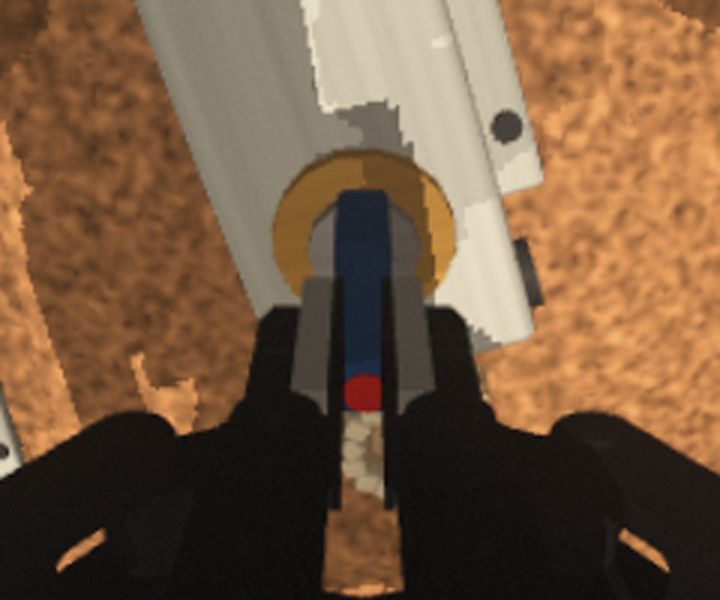

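The wing is turning with the grip, and Mz is about 0.05, which is the drag. I'll continue to about 0.85 rad in total.

Call:
jog_arm(increments=[0,0,0,0,0,0.6,1,0,0,0,0,0,0.6,1,0,0,0,0,0,0.6,1,0,0,0,0,0,0.6,1,0,0,0,0,0,0.6,1,0,0,0,0,0,0.6,1,0,0,0,0,0,0.6,1,0,0,0,0,0,0.6,1,0,0,0,0,0,0,1,0,0,0,0,0,0,1])

```text
clock: 7.62
position: [0.5303, 0.0454, 0.1208]
tcp_rot: [0.359, 0.933, 0.001, 0.0]
ft_force: [1.0, 5.3, 2.9]
finger_gap: 0.0066
grip_force: 39.7
```

```bash
python3 m.py
```

```text
t 7.62 yaw 2.4068 q6 -0.821 p [0.5303 0.0454 0.1208] F [1.0025 5.2812 2.9104] M [ 0.8507 -0.211   0.0754] gap 0.006632720779686211
```

Call:
jog_arm(increments=[0.017,0.018,0,0,0,0,1,0,0,0,0,0,0.4,1,0,0,0,0,0,0.4,1,0,0,0,0,0,0,1,0,0,0,0,0,0,1])

```text
clock: 8.03
position: [0.5302, 0.0457, 0.1207]
tcp_rot: [0.403, 0.915, 0.0, 0.0]
ft_force: [1.6, 4.4, 2.2]
finger_gap: 0.0065
grip_force: 39.7
```

```bash
python3 m.py
```

```text
t 8.03 yaw 2.3111 q6 -0.724 p [0.5302 0.0457 0.1207] F [1.595  4.3953 2.2425] M [ 0.6417 -0.4514  0.1002] gap 0.006513064369975654
```

Call:
jog_arm(increments=[0.013,0.022,0,0,0,0,1,0,0,0,0,0,0.3,1,0,0,0,0,0,0.3,1,0,0,0,0,0,0,1,0,0,0,0,0,0,1])

```text
clock: 8.45
position: [0.5304, 0.0461, 0.1207]
tcp_rot: [0.436, 0.9, -0.0, 0.0]
ft_force: [2.3, 1.8, 3.4]
finger_gap: 0.0066
grip_force: 40.0
```

```bash
python3 m.py; python3 - <<'E'
from h import *
for i in range(3):
    robot.camera("top"); print(robot.get_state()["moment"])
E
```

```text
t 8.45 yaw 2.2384 q6 -0.650 p [0.5304 0.0461 0.1207] F [2.3033 1.7512 3.3643] M [ 0.1484 -0.4168  0.0964] gap 0.006590003135005381
[ 0.1637 -0.4137  0.0815]
[ 0.0928 -0.406   0.1082]
[ 0.0804 -0.4019  0.0501]
```

```bash
cat > a.py <<'E'
from h import *
M=[];F=[];Y=[]
for i in range(6):
    robot.camera("wrist"); s=robot.get_state(); M.append(s["moment"][2]);F.append(s["ft_force"])
    x=R.from_quat(s["tcp_rot"]).as_matrix()[:,0];Y.append(np.arctan2(x[1],x[0])%(2*np.pi))
print("t %.2f yaw %.4f Mz %.4f +- %.4f"%(s["clock"],np.mean(Y),np.mean(M),np.std(M)/6**.5),"F",np.mean(F,0),"p",s["position"],"F tool x,y",R.from_quat(s["tcp_rot"]).inv().apply(np.mean(F,0))[:2])
E
echo
```

Call:
jog_arm(increments=[0,0,0,0,0,0.4,1,0,0,0,0,0,0.35,1,0,0,0,0,0,0,1])

```text
clock: 8.85
position: [0.5304, 0.0462, 0.1207]
tcp_rot: [0.478, 0.879, 0.0, 0.0]
ft_force: [3.2, 1.0, 3.1]
finger_gap: 0.0066
grip_force: 40.1
```

```bash
python3 a.py
```

```text
t 9.15 yaw 2.1481 Mz 0.0711 +- 0.0078 F [3.5967 0.4281 3.8065] p [0.5303 0.0463 0.1207] F tool x,y [-1.6044  3.2497]
```

Call:
jog_arm(increments=[0,0.02,0,0,0,0.4,1,0,0,0,0,0,0.35,1,0,0,0,0,0,0,1])

```text
clock: 9.4
position: [0.5306, 0.0465, 0.1206]
tcp_rot: [0.517, 0.856, -0.0, -0.0]
ft_force: [1.9, -1.1, 5.1]
finger_gap: 0.0066
grip_force: 40.7
```

```bash
python3 a.py
```

```text
t 9.70 yaw 2.0573 Mz 0.1608 +- 0.0120 F [ 1.8273 -0.9037  5.0366] p [0.5306 0.0465 0.1206] F tool x,y [-1.6553  1.1891]
```

Call:
jog_arm(increments=[0,0,0,0,0,0.25,1,0,0,0,0,0,0,1])

```text
clock: 9.87
position: [0.5307, 0.0465, 0.1207]
tcp_rot: [0.529, 0.848, -0.0, 0.0]
ft_force: [2.0, -1.1, 5.4]
finger_gap: 0.0067
grip_force: 40.8
```

```bash
python3 a.py
```

```text
t 10.17 yaw 2.0277 Mz 0.1710 +- 0.0150 F [ 1.201  -1.2348  5.3566] p [0.5307 0.0465 0.1206] F tool x,y [-1.6404  0.5298]
```

Call:
jog_arm(increments=[0,0,0,0,0,0.25,1,0,0,0,0,0,0,1])

```text
clock: 10.33
position: [0.5307, 0.0465, 0.1206]
tcp_rot: [0.542, 0.84, -0.0, 0.0]
ft_force: [1.1, -1.4, 5.3]
finger_gap: 0.0066
grip_force: 40.9
```

```bash
python3 a.py
```

```text
t 10.63 yaw 1.9978 Mz 0.2216 +- 0.0113 F [ 1.6843 -0.2089  5.4376] p [0.5307 0.0465 0.1206] F tool x,y [-0.8904  1.444 ]
```

Home is confirmed: Mz went 0.07 → 0.16 → 0.22 and the bush twist is about 0.07 rad, well under the 0.167 limit. Now I'll back off in steps to locate the home angle precisely.

Call:
jog_arm(increments=[0,0,0,0,0,-0.4,1,0,0,0,0,0,0,1])

```text
clock: 10.8
position: [0.5307, 0.0465, 0.1206]
tcp_rot: [0.52, 0.854, -0.0, 0.0]
ft_force: [2.6, -1.8, 5.1]
finger_gap: 0.0063
grip_force: 40.7
```

```bash
python3 a.py
```

```text
t 11.10 yaw 2.0459 Mz 0.1718 +- 0.0101 F [ 1.6969 -0.8466  5.1621] p [0.5307 0.0465 0.1206] F tool x,y [-1.5312  1.1189]
```

Call:
jog_arm(increments=[0,0,0,0,0,-0.4,1,0,0,0,0,0,0,1])

```text
clock: 11.27
position: [0.5306, 0.0465, 0.1206]
tcp_rot: [0.499, 0.866, -0.0, -0.0]
ft_force: [0.5, -0.5, 5.0]
finger_gap: 0.0061
grip_force: 40.7
```

```bash
python3 a.py
```

```text
t 11.57 yaw 2.0938 Mz 0.1213 +- 0.0119 F [ 1.3817 -1.2198  5.3494] p [0.5306 0.0465 0.1206] F tool x,y [-1.749   0.5841]
```

Call:
jog_arm(increments=[0,0,0,0,0,-0.4,1,0,0,0,0,0,0,1])

```text
clock: 11.73
position: [0.5306, 0.0464, 0.1206]
tcp_rot: [0.478, 0.878, -0.0, -0.0]
ft_force: [0.9, -1.5, 4.8]
finger_gap: 0.0067
grip_force: 41.1
```

```bash
python3 a.py
```

```text
t 12.03 yaw 2.1417 Mz 0.0567 +- 0.0156 F [ 1.1239 -1.0332  5.4607] p [0.5306 0.0464 0.1207] F tool x,y [-1.4787  0.3835]
```

Call:
jog_arm(increments=[0,0,0,0,0,-0.4,1,0,0,0,0,0,0,1])

```text
clock: 12.2
position: [0.5306, 0.0464, 0.1206]
tcp_rot: [0.457, 0.889, -0.0, -0.0]
ft_force: [1.5, -1.2, 4.8]
finger_gap: 0.0066
grip_force: 40.5
```

```bash
python3 a.py
```

```text
t 12.50 yaw 2.1896 Mz -0.0001 +- 0.0114 F [ 1.0004 -0.8858  5.5142] p [0.5306 0.0464 0.1206] F tool x,y [-1.3036  0.2965]
```

Call:
jog_arm(increments=[0,0,0,0,0,-0.4,1,0,0,0,0,0,0,1])

```text
clock: 12.67
position: [0.5306, 0.0464, 0.1206]
tcp_rot: [0.436, 0.9, -0.001, -0.0]
ft_force: [1.0, -0.2, 5.9]
finger_gap: 0.0065
grip_force: 40.6
```

```bash
python3 a.py
```

```text
t 12.97 yaw 2.2374 Mz -0.0245 +- 0.0166 F [ 0.0767 -1.0143  5.5747] p [0.5305 0.0464 0.1206] F tool x,y [-0.8457 -0.5729]
```

Call:
jog_arm(increments=[0,0,0,0,0,-0.4,1,0,0,0,0,0,0,1])

```text
clock: 13.13
position: [0.5305, 0.0463, 0.1206]
tcp_rot: [0.414, 0.91, -0.001, -0.0]
ft_force: [-0.1, -2.3, 5.5]
finger_gap: 0.0065
grip_force: 40.8
```

```bash
python3 a.py
```

```text
t 13.43 yaw 2.2854 Mz -0.0468 +- 0.0126 F [ 0.583  -1.4157  5.6765] p [0.5305 0.0463 0.1206] F tool x,y [-1.4524 -0.4935]
```

Call:
jog_arm(increments=[0,0,0,0,0,-0.8,1,0,0,0,0,0,0,1])

```text
clock: 13.6
position: [0.5304, 0.0463, 0.1206]
tcp_rot: [0.369, 0.929, -0.001, -0.0]
ft_force: [0.6, -1.7, 6.1]
finger_gap: 0.0066
grip_force: 41.2
```

```bash
python3 a.py
```

```text
t 13.90 yaw 2.3814 Mz -0.0669 +- 0.0127 F [ 0.1709 -1.7005  6.1508] p [0.5304 0.0463 0.1206] F tool x,y [-1.2957 -1.1234]
```

All tightening and loosening readings lie on one elastic line that crosses Mz=0 at yaw 2.19, and backing-off torque levels out at −0.06. So home is at 2.19 and the wing's target yaw is 3.76.

Call:
jog_arm(increments=[0,0,0,0,0,-0.9,1,0,0,0,0,0,-0.9,1,0,0,0,0,0,-0.9,1,0,0,0,0,0,-0.9,1,0,0,0,0,0,-0.9,1,0,0,0,0,0,-0.9,1,0,0,0,0,0,-0.9,1,0,0,0,0,0,-0.9,1,0,0,0,0,0,-0.9,1,0,0,0,0,0,0,1])

```text
clock: 14.73
position: [0.5301, 0.045, 0.1206]
tcp_rot: [-0.108, 0.994, -0.002, -0.001]
ft_force: [-1.6, -6.0, 8.0]
finger_gap: 0.0067
grip_force: 41.6
```

```bash
python3 a.py
```

```text
t 15.03 yaw 3.3526 Mz -0.0666 +- 0.0121 F [-1.7869 -6.1606  6.7501] p [0.5301 0.0451 0.1206] F tool x,y [ 3.0532 -5.6693]
```

Call:
jog_arm(increments=[0.01,-0.04,0,0,0,-0.6,1,0,0,0,0,0,-0.6,1,0,0,0,0,0,-0.6,1,0,0,0,0,0,-0.6,1,0,0,0,0,0,-0.6,1,0,0,0,0,0,-0.6,1,0,0,0,0,0,0,1])

```text
clock: 15.62
position: [0.5303, 0.044, 0.1206]
tcp_rot: [-0.318, 0.948, -0.001, -0.001]
ft_force: [-0.7, -4.1, 5.4]
finger_gap: 0.0068
grip_force: 41.3
```

```bash
python3 a.py
```

```text
t 15.92 yaw 3.7849 Mz -0.0492 +- 0.0139 F [-0.61   -4.2728  6.1972] p [0.5303 0.044  0.1206] F tool x,y [ 3.0643 -3.0597]
```

Call:
jog_arm(increments=[0.025,-0.025,0,0,0,0.18,1,0,0,0,0,0,0,1,0,0,0,0,0,0,1])

```text
clock: 16.17
position: [0.5302, 0.0435, 0.1206]
tcp_rot: [-0.306, 0.952, -0.0, -0.0]
ft_force: [-0.9, 0.3, 5.8]
finger_gap: 0.0064
grip_force: 40.8
```

```bash
python3 a.py
```

```text
t 16.47 yaw 3.7639 Mz -0.0522 +- 0.0092 F [ 0.3297 -0.4758  5.5607] p [0.5302 0.0436 0.1206] F tool x,y [ 0.0149 -0.5775]
```

Call:
jog_arm(increments=[0,0,0,0,0,0,0.8,0,0,0,0,0,0,0.6,0,0,0,0,0,0,0.4,0,0,0,0,0,0,0.3,0,0,0,0,0,0,0.2,0,0,0,0,0,0,0.2,0,0,0,0,0,0,0.2,0,0,0,0,0,0,0])

```text
clock: 17.13
position: [0.5305, 0.0437, 0.1204]
tcp_rot: [-0.306, 0.952, -0.0, -0.0]
ft_force: [-0.2, -0.4, -0.0]
finger_gap: 0.0786
grip_force: 0.0
```

Call:
jog_arm(increments=[0,0,-0.4,0,0,0,0,0,0,-0.5,0,0,0,0,0,0,-0.5,0,0,0,0,0,0,-0.5,0,0,0,0,0,0,-0.5,0,0,0,0,0,0,-0.5,0,0,0,0,0,0,-0.4,0,0,0,0,0,0,0,0,0,0,0,0,0,0,0,0,0,0])

```text
clock: 17.88
position: [0.5309, 0.0438, 0.2528]
tcp_rot: [-0.306, 0.952, -0.0, 0.001]
ft_force: [0.8, -0.4, -0.7]
finger_gap: 0.0852
grip_force: 0.0
```

```bash
python3 - <<'E'
import m
from h import *
im=robot.camera("wrist")
x0,y0=270,130
b=blobs(im,x0,y0,370,260)
for k in b:
    for c,a in b[k]: print(k,a,c,at("wrist",c,.152))
red=[at("wrist",c,.152)[:2] for c,a in b["red"] if a>25]
for c in ([.5316,.0436],[.5300,.0440]): print([np.arctan2(*(r-c)[::-1])+np.pi for r in red])
cv2.imwrite("pics/g.png",cv2.resize(im[y0:260,x0:370,::-1],None,fx=4.5,fy=4.5,interpolation=2))
E
```

```text
t 17.88 yaw 3.7632 q6 -2.179 p [0.5309 0.0438 0.2528] F [ 0.7944 -0.4366 -0.6646] M [-0.039   0.0294  0.0107] gap 0.08515167433653789
blue 187 [321.508  179.0802] [0.5252 0.04   0.152 ]
red 57 [320.3333 199.2632] [0.5417 0.0505 0.152 ]
[np.float64(3.7403204233884613)]
[np.float64(3.6482742243261046)]
```

View pics/g.png

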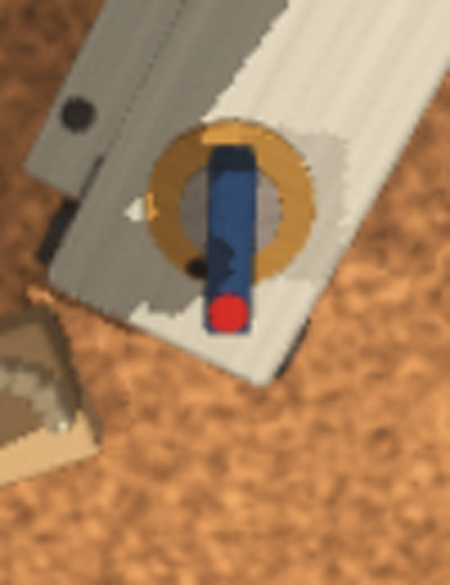

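The wing is free and the hand is clear. The wing lies within about 0.03 rad of the tool's x direction (yaw 3.76). From the 2.19 home angle, that makes the back-off a quarter turn to within about 2°. The bush and cast look undisturbed, so I'm handing in.

```bash
python3 -c "
from station import robot
print(robot.finish_job())"
```

```text
the job is handed in; nothing more can be done
None
```

I screwed the stop screw fully home, with the moment peaking near 0.22 N m against the 0.33 N m limit. I then backed it off a quarter turn (to within about 2° by my measurement), let go with the hand clear, and handed the job in at about 18 s; no result came back.

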